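# Tip the spare battery out of the scoop bin and stack the bin away

## Robot

A 6-joint arm with a two-finger parallel gripper is mounted at the origin on the work surface. World frame = base frame: x ahead of the robot, y to its left, z up, the work surface at z = 0. Lengths are in mm, angles in rad, forces in N, time in s.
With the tool pointing down it reaches from about 375 to 925 mm from the base axis. Payload 5.7 kg.
Tool frame: the origin (TCP) lies midway between the tips of the shut fingers; the grasp point (between the pads) lies 19 mm behind it; z points along the fingers, y is the line along which they close (so a half turn about z gives the same grasp; the last joint's range is limited). The gripper opens to 88 mm and grips with 3 to 60 N. Pads are 20 mm wide; open, the fingers measure 115 mm over their backs; the gripper's body (75 mm by 178 mm) begins 61 mm behind the grasp point.
Start: joints at [-1.268, 0.359, 1.51, -0, 1.272, -0.115], TCP at [243.432, -548.364, 222.623] pointing down, gripper open.
Joint ranges: [-2.97, 2.97], [-1.01, 2.36], [0.21, 2.38], [-0.96, 4.11], [0.2, 2.71], [-2.98, 2.98]. Speed limits (rad/s): [2.39, 2.39, 3.14, 3.14, 3.14, 3.14].

## Interface

Orientations are given as a unit quaternion [w, x, y, z].
In Python, from rig import r, imaging gives the robot as it stands.
- The arm moves only by the tool carry_out, never from a script. Its argument "moves" is a list of rows, each an object with "translation": the shift along the tool's x, y, z as a fraction of full scale, a list of three; "delta_rot": the turn, a rotation vector about the tool's x, y, z as a fraction of full scale, a list of three; "fingers": the finger opening in mm, from 0 to 87.8. In form: [{"translation": [tx, ty, tz], "delta_rot": [ax, ay, az], "fingers": fingers}, ...]. A call has 1 to 8 rows; each row shifts and turns the commanded pose from where the row before left it, along the tool's axes as they then stand; what a row does not reach is not made up. Full scale, the value 1, is 15 cm for a shift and pi rad for a turn. A row lasts 1/12 s, in which the tool goes at most 41.7 mm and 7.16 degrees, less where a joint would pass 70% of its speed; a pose out of reach is approached as far as the arm can. A call with a number of a shift or a turn outside -1 to 1 is refused whole. A call with a gripper value outside its range is refused whole. The fingers move at their own pace and stop on an object; "squeeze" is the grip in N (left out, the last holds). Time passes only in rows, so rows that do not move let the fingers close. It gives the time, the measured TCP pose, the force, the opening and the grip force at its end, in the units of the state.
- r.get_state(): the state, without advancing time (a new reading comes with each control period).
- imaging.camera(name): name is "scene" or "top"; returns a dict with "image" (384x512x3 uint8, red, green, blue), "mtx" (3x3 intrinsics, pixels), "R" (3x3) and "t" (3): a world point X has camera coordinates R X + t. Camera axes: x right, y down, z forward; pixel columns grow to the right and rows downward; lengths in mm; the calibration is good to about 2 mm. A picture is of the moment at which its call begins. There is no depth.
- r.hand_in(): hands the job in; it is judged then, once.
The state is a dict: "time": time; "qpos": joint angles; "dq": joint speeds; "joint_torque": joint torques, N m; "position": TCP position; "ee_rot": TCP orientation; "ft_force": force on the tool from outside, world axes, zero at the start; "torque": the same for the moment, N m; "gripper_width": finger opening in mm; "grip_force": force on a finger pad.
Only numpy, scipy, OpenCV 4.12 (cv2) and the standard library are available. Lean on these libraries where they do the work, as an engineer would, in place of code of your own. Each camera call takes 0.05 s, during which the arm holds its last target. There are 200 camera calls.

## Task

Lift the small scoop-fronted bin out of the charging dock by the tab on its back, stand it upright on the open counter with the battery still in it, and let go, so that you can take it again across its sides. Tip it forward to about 45 degrees over the wooden tray and keep it there until the battery has rolled out and lies in the tray (do not handle the battery itself, and never tip the bin much steeper), then bring the bin back level and set it gently on top of the pile of two white cartons, centred and square with them, either way round. Leave the pile, with its two cartons square on each other, and everything else on the counter where they are.

Things in the scene. Friction and masses are not known exactly. Their poses are not given: they have to be found in the camera images.
- bin: white plastic scoop bin, loose, about 180 g, 86 mm long (x, -43 to +43), 60 wide (y). Side walls 3 mm thick, 42 high behind x = -12, 30 high before it. Origin: centre of the underside, z up, front at -x. Inside, a flat trough from x = +16 to +40 (floor 3 mm), then a 22 degree ramp up to the open front lip. Centre of mass x = +11, z = 22. Starts in the dock's slot, its sides out of reach
- bin_tab (a point): where to pinch the tab on the bin's back wall: 59 mm above the underside, at bin x = +41.5, y = 0. The tab is 12 mm thick (bin x), 30 mm wide (bin y) and reaches from 40 to 72 mm above the underside; below it is the 3 mm back wall
- bin_lip (a point): middle of the bin's open front lip, over which the battery rolls out: bin x = -43, y = 0, z = 27 mm
- battery: AA battery, 14.5 mm in diameter, 50.5 mm long along its own y, black with a copper end; origin at its centre. It starts lying across the bin (along the bin's y) in the trough at the back
- dock: fixed charging dock: black base 120 (x) x 124 (y) x 12 mm; on it two power banks on edge, 104 long (x), 22 thick, centred at y = +45 and -45, tops at z = 80 mm, with a 68 mm slot between them, open at front, back and top. Origin: centre of the underside, front at -x. The bin stands in the slot, its underside at z = 12 mm, facing the dock's front
- tray: fixed shallow wooden tray, outside 160 (x) x 130 (y) x 28 mm high, walls and floor 6 mm thick, open top; origin at the centre of its underside
- carton_top: upper of two equal closed white cartons in a pile, loose, 96 (x) x 70 (y) x 32 mm, 300 g, with a grey panel on its lid; origin at the centre of its underside, 32 mm above the counter at the start
- carton_low: lower carton of the pile, same size, on the counter; origin at the centre of its underside
- earbud_case: black rounded earbud case, 66 x 50 x 28 mm, loose on the counter; origin at the centre of its underside
- vitamin_jar: white screw-top jar, 60 mm across, 85 mm tall, loose; origin at the centre of its underside
- charger_plug: white wall charger, 45 x 45 x 28 mm with two flat pins 16 mm long at +x, loose; origin at the centre of its underside
- phone: phone lying flat, 148 (x) x 72 (y) x 9 mm, loose; origin at the centre of its underside
- mug: white mug, 82 mm across, 92 mm tall, handle at +y, loose; origin at the centre of its underside
- power_bank: black power bank lying flat, 106 (x) x 68 (y) x 18 mm, loose; origin at the centre of its underside
Not all that is in view belongs to the job. What is shaped like the bin but orange is not meant.

How it is judged:
By the outcome, as a careful person would: the job done as asked, in the order asked, and still so for the second after the job is handed in, with the robot touching nothing.
It also fails if it takes over 72 s, if anything falls off the work surface, if the arm or the gripper's body presses on something with over 40 N, if the wrist force passes 120 N, or if a joint passes its speed limit or range.

## Working session

There is one attempt and no reset: what is moved stays moved. The work goes in short steps, Python scripts to look and compute and a tool call to move; the robot and the scene stay as the last step left them, time stands still between calls to the robot, and variables do not carry over. Pictures are saved under pics/ and viewed, at most 10 in all, crops included, and the job is handed in when it is done.

Besides the shell and the picture viewer there is one more tool, called after "Emit:" as name([rows], argument=value, ...), one row to a line, values as JSON. carry_out: Moves the arm, as the interface text tells. Its arguments: {"type":"object","properties":{"moves":{"type":"array"},"squeeze":{"type":"number"}},"required":["moves"]}

```bash
ls; mkdir -p pics
python3 - <<'E'
from rig import r, imaging
import cv2,numpy as np
for n in("scene","top"):
    c=imaging.camera(n); cv2.imwrite(f"pics/{n}0.png",cv2.resize(c["image"][:,:,::-1],(800,600),interpolation=cv2.INTER_CUBIC))
    np.savez(f"{n}.npz",**c); print(n,c["mtx"].round(1).tolist(),c["R"].round(4).tolist(),c["t"].round(1).tolist())
print(r.get_state())
E
```

```text
pics
scene [[409.7, 0.0, 258.1], [0.0, 409.7, 189.4], [0.0, 0.0, 1.0]] [[0.6104, 0.7919, 0.0164], [0.5839, -0.436, -0.6848], [-0.5351, 0.4276, -0.7285]] [-355.1, -302.1, 1592.7]
top [[349.4, 0.0, 260.8], [0.0, 349.4, 189.9], [0.0, 0.0, 1.0]] [[0.0051, -1.0, -0.0051], [-0.998, -0.0048, -0.0627], [0.0626, 0.0054, -0.998]] [12.3, 593.5, 1378.2]
{'time': 0.1, 'qpos': array([-1.26807551e+00,  3.59457557e-01,  1.51131428e+00,  2.95058425e-05,
        1.27251343e+00, -1.15105464e-01]), 'dq': array([ 0.00060793, -0.00222207, -0.00160638, -0.00129468,  0.0006737 ,
        0.0023141 ]), 'joint_torque': array([-1.62675387e-03, -5.16356635e+01, -2.71405971e+01,  6.75164466e-02,
        2.76360585e-02, -3.26600809e-05]), 'position': array([ 243.2774082 , -547.78422184,  221.88280054]), 'ee_rot': array([-8.43907345e-04,  9.78257454e-01,  2.07392469e-01, -6.52379707e-05]), 'ft_force': array([-0.1422202 ,  0.4235564 , -0.31049285]), 'torque': array([0.01055982, 0.00536941, 0.00646421]), 'grip_force': 0.0, 'gripper_width': 88.03805172049233}
```

View pics/scene0.png

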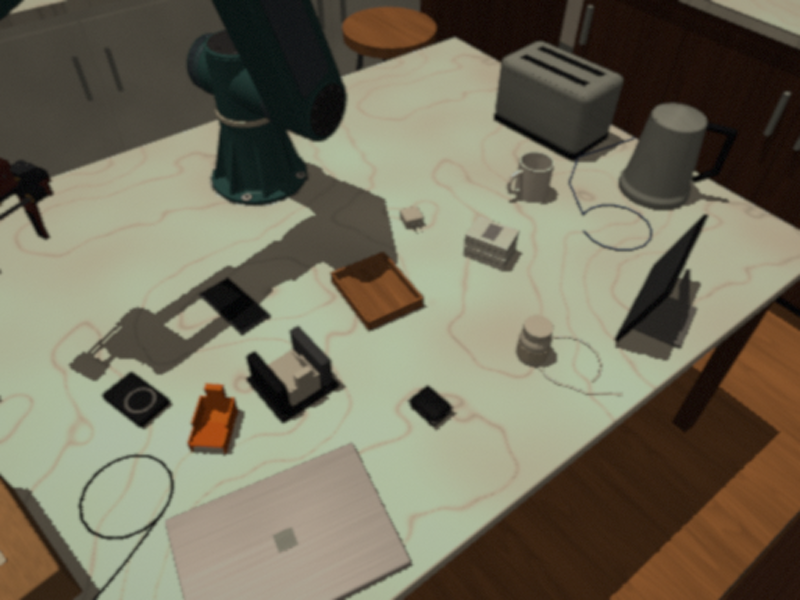

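View pics/top0.png

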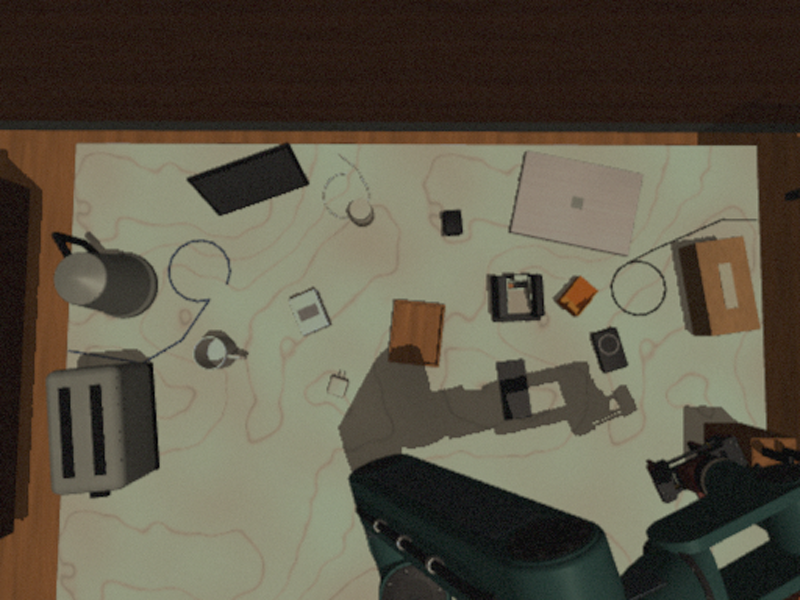

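The scene view shows the dock with the bin at about (295,375), the tray at (377,290) and the pile at (491,243). The top view has them at (516,297), (417,333) and (310,312). I'll enlarge both.

Run:
```python
import cv2,numpy as np
def crop(n,x0,y0,x1,y1,s,f):
    im=np.load(n+".npz")["image"][y0:y1,x0:x1,::-1]
    im=cv2.resize(im,None,fx=s,fy=s,interpolation=cv2.INTER_CUBIC)
    im=cv2.convertScaleAbs(im,alpha=1.5)
    for x in range((x0+9)//10*10,x1,10): cv2.putText(im,str(x),(int((x-x0+.5)*s)-8,8),0,.3,(0,0,255));cv2.line(im,(int((x-x0+.5)*s),9),(int((x-x0+.5)*s),14),(0,0,255))
    for y in range((y0+9)//10*10,y1,10): cv2.putText(im,str(y),(0,int((y-y0+.5)*s)+3),0,.3,(0,0,255))
    cv2.imwrite("pics/"+f,im)
crop("top",180,165,360,245,4.4,"t1.png")
crop("scene",150,130,340,272,4.2,"s1.png")
```

```text
(no output)
```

View pics/t1.png

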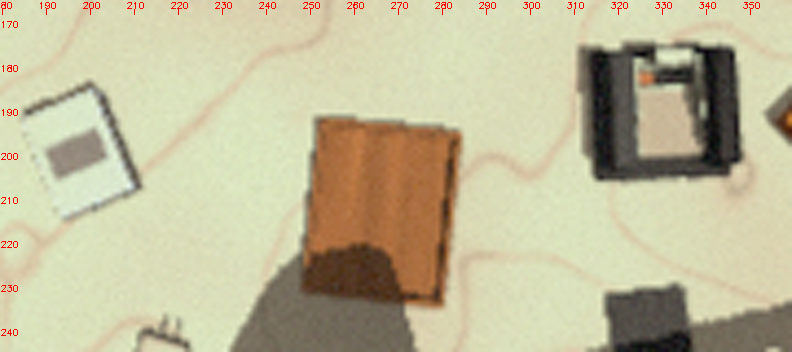

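View pics/s1.png

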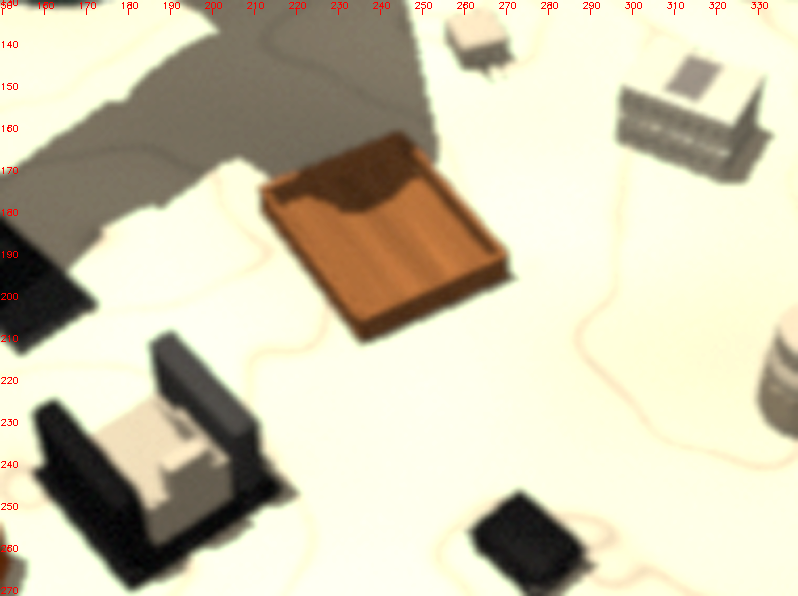

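The top crop shows the carton lid corners at about (200,184), (209,208), (195,214) and (185,190), the tray rim at (251,191), (284,194), (280,234) and (248,231), and the bin facing the robot with the battery at the back. I still need a closer look at the bin, then I'll fit poses.

```bash
cat > fit.py <<'E'
import numpy as np
from scipy.optimize import least_squares
C={n:dict(np.load(n+".npz")) for n in("top","scene")}
def proj(n,X):
    c=C[n]; p=(c["R"]@np.atleast_2d(X).T).T+c["t"]; p=p@c["mtx"].T; return p[:,:2]/p[:,2:]
def pose(X,q):
    X=np.array(X,float);c,s=np.cos(q[2]),np.sin(q[2])
    return np.c_[c*X[:,0]-s*X[:,1]+q[0],s*X[:,0]+c*X[:,1]+q[1],X[:,2]]
def fit(obs,q0):
    f=lambda q:np.concatenate([(proj(n,pose([X],q))[0]-uv) for n,X,uv in obs])
    s=least_squares(f,q0,x_scale=[10,10,.1],loss="soft_l1"); return s.x,s.fun.reshape(-1,2)
E
python3 - <<'E'
import cv2,numpy as np
from fit import *
out=[]
for n,x0,y0,w,h in(("top",308,170,44,40),("scene",155,205,62,65)):
    s=800/2/w if n=="top" else 400/w
    im=C[n]["image"][y0:y0+h,x0:x0+w,::-1]; im=cv2.resize(im,None,fx=s,fy=s,interpolation=cv2.INTER_CUBIC)
    for x in range((x0+4)//5*5,x0+w,5): X=int((x-x0+.5)*s);cv2.putText(im,str(x),(X-8,8),0,.3,(0,0,255));cv2.line(im,(X,9),(X,14),(0,0,255))
    for y in range((y0+4)//5*5,y0+h,5): cv2.putText(im,str(y),(0,int((y-y0+.5)*s)+3),0,.3,(0,0,255))
    out.append(cv2.copyMakeBorder(im,0,430-im.shape[0],0,0,cv2.BORDER_CONSTANT) if im.shape[0]<430 else im[:430]); print(n,s)
cv2.imwrite("pics/bin1.png",np.hstack(out))
t=lambda px,py:(180+px/4.4-.5,165+py/4.4-.5); s=lambda px,py:(150+px/4.2-.5,130+py/4.2-.5)
T=[(80,65,28),(80,-65,28),(-80,-65,28),(-80,65,28)]
q,e=fit([("top",X,t(*p)) for X,p in zip(T,[(317,117),(461,131),(442,306),(302,291)])]+
 [("scene",X,s(*p)) for X,p in zip(T,[(507,257),(362,322),(262,187),(402,132)])],[560,-20,0]); print("tray",q,e.round(1).tolist())
# pile: lid corners; long side direction
L=[(48,35,64),(48,-35,64),(-48,-35,64),(-48,35,64)]
q,e=fit([("top",X,t(*p)) for X,p in zip(L,[(25,113),(92,85),(131,190),(70,218)])]+
 [("scene",(48,-35,64),s(732,122)),("scene",(-48,-35,64),s(622,90)),("scene",(48,35,64),s(765,75)),("scene",(48,-35,0),s(725,180)),("scene",(-48,-35,0),s(617,140))],[560,180,.3]); print("pile",q,e.round(1).tolist())
D=[("scene",(-52,34,80),s(150,345)),("scene",(-52,56,80),s(172,333)),("scene",(52,34,80),s(240,433)),("scene",(52,56,80),s(260,422)),
("scene",(-52,-56,80),s(35,407)),("scene",(-52,-34,80),s(55,400)),("scene",(52,-34,80),s(143,490)),("scene",(52,-56,80),s(130,503)),
("scene",(60,-62,0),s(132,588)),("scene",(60,62,0),s(283,487))]
q,e=fit(D,[600,-200,0]); print("dock",q,e.round(1).tolist())
E
```

```text
top 9.090909090909092
scene 6.451612903225806
tray [ 5.03361639e+02 -7.98221907e+00 -1.02347300e-01] [[0.9, -0.5], [0.7, -0.1], [0.9, 0.4], [-0.1, 0.3], [1.9, -0.7], [0.2, 0.0], [-0.6, -0.0], [0.8, -0.9]]
pile [5.52867398e+02 2.59881271e+02 4.08258595e-01] [[-0.9, 1.3], [0.6, 0.5], [1.2, -0.5], [-1.6, 0.3], [0.6, 0.9], [-0.1, -1.3], [0.9, -0.2], [-0.3, 1.2], [-0.5, 0.9]]
dock [ 5.92554378e+02 -2.61297563e+02  5.94913372e-02] [[-1.1, -1.5], [0.1, -2.5], [-0.6, 0.2], [1.3, -1.4], [-1.7, 0.2], [0.6, -2.3], [1.2, 0.2], [-2.8, 1.7], [0.2, 1.6], [1.0, 1.1]]
```

View pics/bin1.png

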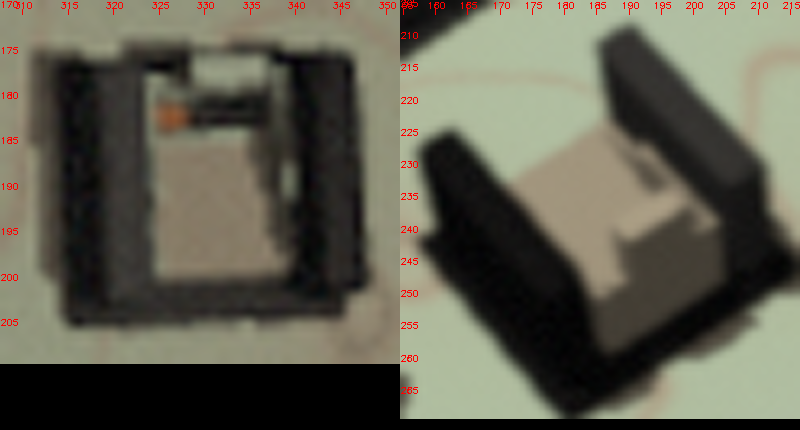

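The bin faces the robot. Its tab top is at about (188–201, 234–242) in the scene view and about (332,177) in the top view. I'll fit the bin pose and refine the others by matching silhouettes at sub-pixel level.

Run:
```python
from fit import *
import cv2
t=lambda px,py:(308+px/9.09-.5,170+py/9.09-.5); s=lambda px,py:(155+(px-400)/6.4516-.5,205+py/6.4516-.5)
O=[("scene",(35.5,-15,84),s(613,220)),("scene",(47.5,-15,84),s(628,242)),("scene",(47.5,15,84),s(698,206)),("scene",(35.5,15,84),s(675,190)),
("scene",(43,-30,12),s(605,355)),("scene",(43,30,12),s(725,280)),("scene",(43,30,54),s(722,222)),
("top",(47.5,15,84),t(190,50)),("top",(47.5,-15,84),t(262,50)),("top",(35.5,-15,84),t(262,85)),("top",(35.5,15,84),t(190,85)),
("top",(-43,27,39),t(157,277)),("top",(-43,-27,39),t(280,272))]
q,e=fit(O,[592,-261,.06]); print("bin",q,e.round(1).tolist())
for n in("scene","top"):
    q2,e2=fit([o for o in O if o[0]==n],[592,-261,.06]); print(n,q2)
# rough floor-plane positions of neighbours (top view 800px coords)
c=C["top"]
for nm,(u,v),z in (("jar",(360,212),85),("case",(451,222),28),("phone",(513,390),9),("plug",(338,384),28),("mug",(215,350),92),("orange",(577,296),30),("pb",(608,350),18)):
    d=c["R"].T@np.linalg.inv(c["mtx"])@[u*.64,v*.64,1]; o=-c["R"].T@c["t"]; print(nm,(o+d*(z-o[2])/d[2]).round())
# edge-gradient refinement of tray rim & carton lid
from scipy.optimize import minimize
def mk(n):
    L=cv2.GaussianBlur(cv2.cvtColor(C[n]["image"],cv2.COLOR_RGB2LAB).astype(np.float32),(0,0),.8)
    return sum(cv2.Sobel(L[...,k],cv2.CV_32F,1,0)**2+cv2.Sobel(L[...,k],cv2.CV_32F,0,1)**2 for k in range(3))**.5
G={n:mk(n) for n in C}
def seg(a,b,k=60): return np.linspace(a,b,k)
def refine(edges,q0):
    def f(q):
        tot=0
        for n,a,b in edges:
            p=proj(n,pose(seg(a,b),q)).astype(np.float32)
            tot-=np.minimum(cv2.remap(G[n],p[:,:1],p[:,1:],cv2.INTER_CUBIC),60).mean()
        return tot
    best=min((minimize(f,np.array(q0)+d,method="Nelder-Mead",options=dict(initial_simplex=np.array(q0)+d+np.array([[0,0,0],[4,0,0],[0,4,0],[0,0,.04]]))) for d in np.random.default_rng(0).normal(0,[3,3,.03],(12,3))),key=lambda s:s.fun)
    return best.x.round(3),round(best.fun,1),round(f(q0),1)
def rect(a,b,z): return [(a,b,z),(a,-b,z),(-a,-b,z),(-a,b,z)]
T=rect(80,65,28);L=rect(48,35,64)
E=lambda n,P,ii=range(4):[(n,P[i],P[(i+1)%4]) for i in ii]
for nm,P,q0 in (("tray",T,[503.4,-8,-.102]),("lid",L,[552.9,259.9,.408])):
    print(nm,refine(E("top",P)+E("scene",P),q0),refine(E("top",P),q0),refine(E("scene",P),q0))
B=rect(48,35,0); print("low",refine([("scene",B[1],B[2]),("scene",B[0],B[1])],[552.9,259.9,.408]))
bk=[(a,b,80) for a,b in((52,56),(52,34),(-52,34),(-52,56))];bk2=[(a,-b,z) for a,b,z in bk]
print("dock",refine(E("top",bk)+E("top",bk2)+E("scene",bk)+E("scene",bk2),q))
```

```text
bin [ 5.97715964e+02 -2.61242606e+02  2.91191850e-02] [[0.2, 0.5], [0.3, -0.0], [-0.9, -0.2], [0.2, -0.6], [1.1, -0.2], [0.8, 0.1], [0.1, 0.1], [0.5, 0.7], [0.5, 0.5], [0.6, -0.2], [0.7, -0.0], [-0.2, -0.1], [0.0, 0.1]]
scene [ 5.97323896e+02 -2.61101224e+02  1.10378269e-02]
top [ 5.98281483e+02 -2.60238305e+02  5.32807849e-02]
jar [798. 133.  85.]
case [785. -95.  28.]
phone [ 357. -255.    9.]
plug [372. 189.  28.]
mug [458. 479.  92.]
orange [ 596. -414.   30.]
pb [ 460. -495.   18.]
tray (array([ 5.06311e+02, -7.09200e+00, -1.06000e-01]), np.float64(-477.9), np.float32(-477.5)) (array([ 5.03777e+02, -8.39600e+00, -8.30000e-02]), np.float64(-240.0), np.float32(-240.0)) (array([ 5.04437e+02, -1.50360e+01, -8.60000e-02]), np.float64(-240.0), np.float32(-237.5))
lid (array([5.51953e+02, 2.49788e+02, 4.70000e-01]), np.float64(-411.0), np.float32(-382.9)) (array([5.57371e+02, 2.51664e+02, 4.20000e-01]), np.float64(-221.3), np.float32(-198.5)) (array([5.53630e+02, 2.52497e+02, 5.47000e-01]), np.float64(-195.1), np.float32(-184.3))
low (array([5.57722e+02, 2.63948e+02, 4.05000e-01]), np.float64(-120.0), np.float32(-103.0))
dock (array([ 5.93237e+02, -2.64248e+02,  7.70000e-02]), np.float64(-908.6), np.float32(-868.6))
```

Emit:
carry_out([
  {"translation":[0.25,-0.053,0],"delta_rot":[0,0,0],"fingers":87.8},
  {"translation":[0.25,-0.053,0],"delta_rot":[0,0,0],"fingers":87.8},
  {"translation":[0.25,-0.053,0],"delta_rot":[0,0,0],"fingers":87.8},
  {"translation":[0.25,-0.053,0],"delta_rot":[0,0,0],"fingers":87.8},
  {"translation":[0.25,-0.053,0],"delta_rot":[0,0,0],"fingers":87.8},
  {"translation":[0.25,-0.053,0],"delta_rot":[0,0,0],"fingers":87.8},
  {"translation":[0.25,-0.053,0],"delta_rot":[0,0,0],"fingers":87.8},
  {"translation":[0.25,-0.053,0],"delta_rot":[0,0,0],"fingers":87.8},
])

```text
time: 0.77
position: [492.9, -366.9, 222.3]
ee_rot: [-0.0, 0.978, 0.207, -0.0]
ft_force: [-0.3, -0.7, -0.2]
gripper_width: 87.5
grip_force: 0.0
```

Emit:
carry_out([
  {"translation":[0.238,-0.052,0],"delta_rot":[0,0,0],"fingers":60},
  {"translation":[0.238,-0.052,0],"delta_rot":[0,0,0],"fingers":60},
  {"translation":[0.238,-0.052,0],"delta_rot":[0,0,0],"fingers":60},
  {"translation":[0.238,-0.052,0],"delta_rot":[0,0,0],"fingers":60},
  {"translation":[0.238,-0.052,0],"delta_rot":[0,0,0],"fingers":60},
  {"translation":[0,0,0],"delta_rot":[0,0,-0.0382],"fingers":60},
  {"translation":[0,0,0],"delta_rot":[0,0,-0.0382],"fingers":60},
  {"translation":[0,0,0],"delta_rot":[0,0,-0.0382],"fingers":60},
])

```text
time: 1.43
position: [639.5, -259.3, 221.7]
ee_rot: [-0.001, 0.924, 0.383, -0.0]
ft_force: [-0.1, 0.4, -0.4]
gripper_width: 59.5
grip_force: 0.0
```

Emit:
carry_out([
  {"translation":[0,0,0.08],"delta_rot":[0,0,-0.0382],"fingers":60},
  {"translation":[0,0,0.08],"delta_rot":[0,0,-0.0382],"fingers":60},
  {"translation":[0,0,0.08],"delta_rot":[0,0,-0.0382],"fingers":60},
  {"translation":[0,0,0.08],"delta_rot":[0,0,-0.0382],"fingers":60},
  {"translation":[0,0,0.08],"delta_rot":[0,0,-0.0382],"fingers":60},
  {"translation":[0,0,0.08],"delta_rot":[0,0,-0.0382],"fingers":60},
  {"translation":[0,0,0.08],"delta_rot":[0,0,-0.0382],"fingers":60},
  {"translation":[0,0,0.08],"delta_rot":[0,0,0],"fingers":60},
])

```text
time: 2.1
position: [638.8, -260.2, 125.5]
ee_rot: [-0.001, 0.689, 0.725, -0.0]
ft_force: [-0.4, 0.2, 0.6]
gripper_width: 59.7
grip_force: 0.0
```

Emit:
carry_out([
  {"translation":[0,0,0.1],"delta_rot":[0,0,0],"fingers":60},
  {"translation":[0,0,0.1],"delta_rot":[0,0,0],"fingers":60},
  {"translation":[0,0,0.1],"delta_rot":[0,0,0],"fingers":60},
  {"translation":[0,0,0.08],"delta_rot":[0,0,0],"fingers":60},
  {"translation":[0,0,0.06],"delta_rot":[0,0,0],"fingers":60},
  {"translation":[0,0,0.04],"delta_rot":[0,0,0],"fingers":60},
  {"translation":[0,0,0],"delta_rot":[0,0,0],"fingers":40},
  {"translation":[0,0,0],"delta_rot":[0,0,0],"fingers":30},
], squeeze=25)

```text
time: 2.77
position: [639.2, -260.5, 54.6]
ee_rot: [-0.0, 0.69, 0.723, 0.0]
ft_force: [-0.6, -1.0, -0.3]
gripper_width: 50.0
grip_force: 0.0
```

Emit:
carry_out([
  {"translation":[0,0,0],"delta_rot":[0,0,0],"fingers":24},
  {"translation":[0,0,0],"delta_rot":[0,0,0],"fingers":20},
  {"translation":[0,0,0],"delta_rot":[0,0,0],"fingers":16},
  {"translation":[0,0,0],"delta_rot":[0,0,0],"fingers":13},
  {"translation":[0,0,0],"delta_rot":[0,0,0],"fingers":10},
  {"translation":[0,0,0],"delta_rot":[0,0,0],"fingers":8},
  {"translation":[0,0,0],"delta_rot":[0,0,0],"fingers":5},
  {"translation":[0,0,0],"delta_rot":[0,0,0],"fingers":5},
])

```text
time: 3.43
position: [639.0, -260.5, 54.9]
ee_rot: [-0.0, 0.69, 0.724, -0.0]
ft_force: [-1.7, 1.0, 3.5]
gripper_width: 11.8
grip_force: 25.0
```

Run:
```python
from rig import r, imaging
import cv2,numpy as np
a=imaging.camera("scene")["image"][190:275,140:240,::-1]
b=imaging.camera("top")["image"][160:245,290:390,::-1]
cv2.imwrite("pics/g1.png",cv2.resize(np.hstack([a,b]),None,fx=4,fy=4,interpolation=cv2.INTER_CUBIC))
```

```text
(no output)
```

View pics/g1.png

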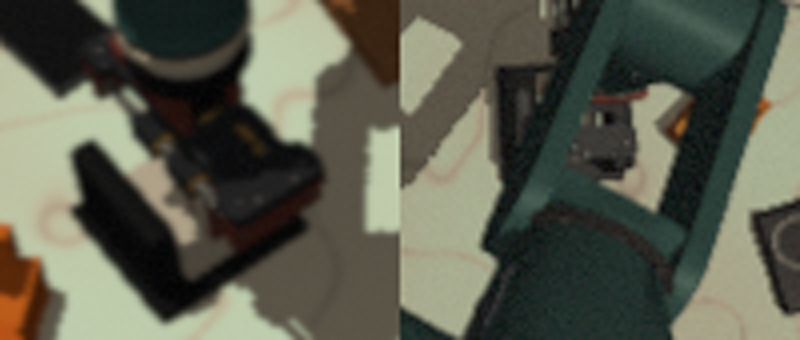

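The fingers closed to 11.8 mm at 25 N, which matches the tab's 12 mm thickness, and the picture shows the gripper over the bin's back. Now lift.

Emit:
carry_out([
  {"translation":[0,0,-0.03],"delta_rot":[0,0,0],"fingers":5},
  {"translation":[0,0,-0.06],"delta_rot":[0,0,0],"fingers":5},
  {"translation":[0,0,-0.1],"delta_rot":[0,0,0],"fingers":5},
  {"translation":[0,0,-0.12],"delta_rot":[0,0,0],"fingers":5},
  {"translation":[0,0,-0.12],"delta_rot":[0,0,0],"fingers":5},
  {"translation":[0,0,-0.12],"delta_rot":[0,0,0],"fingers":5},
  {"translation":[0,0,-0.1],"delta_rot":[0,0,0],"fingers":5},
  {"translation":[0,0,-0.05],"delta_rot":[0,0,0],"fingers":5},
])

```text
time: 4.2
position: [640.3, -260.9, 162.4]
ee_rot: [0.002, 0.69, 0.724, 0.001]
ft_force: [0.0, -1.1, -1.9]
gripper_width: 11.9
grip_force: 25.0
```

Emit:
carry_out([
  {"translation":[0.04,0.013,0],"delta_rot":[0,0,0],"fingers":5},
  {"translation":[0.09,0.029,0],"delta_rot":[0,0,0],"fingers":5},
  {"translation":[0.14,0.046,0],"delta_rot":[0,0,0],"fingers":5},
  {"translation":[0.17,0.055,0],"delta_rot":[0,0,0],"fingers":5},
  {"translation":[0.19,0.062,0],"delta_rot":[0,0,0],"fingers":5},
  {"translation":[0.2,0.065,0],"delta_rot":[0,0,0],"fingers":5},
  {"translation":[0.2,0.065,0],"delta_rot":[0,0,0],"fingers":5},
  {"translation":[0.2,0.065,0],"delta_rot":[0,0,0],"fingers":5},
])

```text
time: 4.87
position: [689.5, -70.1, 157.8]
ee_rot: [-0.002, 0.69, 0.724, -0.001]
ft_force: [0.1, 0.2, -2.0]
gripper_width: 11.6
grip_force: 25.0
```

Emit:
carry_out([
  {"translation":[0.19,0.062,0],"delta_rot":[0,0,0],"fingers":5},
  {"translation":[0.14,0.046,0],"delta_rot":[0,0,0],"fingers":5},
  {"translation":[0.09,0.029,0],"delta_rot":[0,0,0],"fingers":5},
  {"translation":[0.059,0.019,0],"delta_rot":[0,0,0],"fingers":5},
  {"translation":[0,0,0],"delta_rot":[0,0,0],"fingers":5},
])

```text
time: 5.28
position: [710.1, 1.9, 158.6]
ee_rot: [-0.001, 0.689, 0.724, -0.0]
ft_force: [0.5, -0.4, -2.2]
gripper_width: 11.9
grip_force: 25.0
```

Run:
```python
from rig import r, imaging
import cv2,numpy as np
c=imaging.camera("scene"); s=r.get_state(); print(s["position"],s["ee_rot"],s["ft_force"])
cv2.imwrite("pics/g2.png",cv2.resize(c["image"][110:260,180:380,::-1],None,fx=4,fy=4,interpolation=cv2.INTER_CUBIC))
```

```text
[7.09932110e+02 2.11605129e-01 1.58841447e+02] [-4.41591187e-04  6.89786967e-01  7.24012058e-01 -5.33462622e-04] [ 0.41609118  1.40038442 -2.3933714 ]
```

View pics/g2.png

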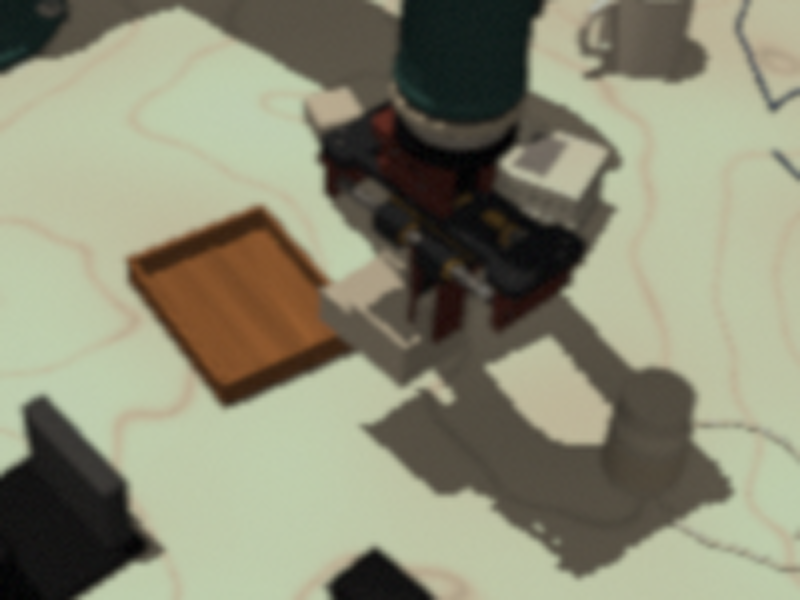

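The bin hangs level from the tab, clear of the tray and of the jar at (655,425). Lowering now, creeping at the end.

Emit:
carry_out([
  {"translation":[0,0,0.04],"delta_rot":[0,0,0],"fingers":5},
  {"translation":[0,0,0.09],"delta_rot":[0,0,0],"fingers":5},
  {"translation":[0,0,0.14],"delta_rot":[0,0,0],"fingers":5},
  {"translation":[0,0,0.15],"delta_rot":[0,0,0],"fingers":5},
  {"translation":[0,0,0.13],"delta_rot":[0,0,0],"fingers":5},
  {"translation":[0,0,0.1],"delta_rot":[0,0,0],"fingers":5},
  {"translation":[0,0,0.06],"delta_rot":[0,0,0],"fingers":5},
  {"translation":[0,0,0.03],"delta_rot":[0,0,0],"fingers":5},
])

```text
time: 6.0
position: [709.0, -1.9, 46.7]
ee_rot: [-0.001, 0.691, 0.723, -0.001]
ft_force: [0.3, 0.2, -2.1]
gripper_width: 11.8
grip_force: 25.0
```

Emit:
carry_out([
  {"translation":[0,0,0.007],"delta_rot":[0,0,0],"fingers":5},
  {"translation":[0,0,0.007],"delta_rot":[0,0,0],"fingers":5},
  {"translation":[0,0,0],"delta_rot":[0,0,0],"fingers":5},
])

```text
time: 6.25
position: [711.1, -0.8, 47.5]
ee_rot: [0.001, 0.69, 0.723, 0.001]
ft_force: [1.0, 0.8, -2.4]
gripper_width: 12.0
grip_force: 25.0
```

Emit:
carry_out([
  {"translation":[0,0,0.008],"delta_rot":[0,0,0],"fingers":5},
  {"translation":[0,0,0.008],"delta_rot":[0,0,0],"fingers":5},
  {"translation":[0,0,0.005],"delta_rot":[0,0,0],"fingers":5},
  {"translation":[0,0,0],"delta_rot":[0,0,0],"fingers":5},
])

```text
time: 6.58
position: [710.4, -0.3, 43.6]
ee_rot: [0.0, 0.69, 0.724, 0.0]
ft_force: [0.6, -0.5, -3.1]
gripper_width: 12.0
grip_force: 25.0
```

Emit:
carry_out([
  {"translation":[0,0,0.005],"delta_rot":[0,0,0],"fingers":5},
  {"translation":[0,0,0],"delta_rot":[0,0,0],"fingers":5},
])

```text
time: 6.75
position: [710.6, -0.4, 42.9]
ee_rot: [0.0, 0.69, 0.724, 0.0]
ft_force: [0.1, 0.2, -0.8]
gripper_width: 11.8
grip_force: 25.0
```

Emit:
carry_out([
  {"translation":[0,0,0.005],"delta_rot":[0,0,0],"fingers":5},
  {"translation":[0,0,0],"delta_rot":[0,0,0],"fingers":5},
])

```text
time: 6.92
position: [710.6, -0.4, 42.9]
ee_rot: [0.0, 0.69, 0.724, 0.0]
ft_force: [-2.4, 0.1, 4.0]
gripper_width: 12.2
grip_force: 25.0
```

Emit:
carry_out([
  {"translation":[0,0,0],"delta_rot":[0,0,0],"fingers":14},
  {"translation":[0,0,0],"delta_rot":[0,0,0],"fingers":18},
  {"translation":[0,0,0],"delta_rot":[0,0,0],"fingers":26},
  {"translation":[0,0,0],"delta_rot":[0,0,0],"fingers":36},
  {"translation":[0,0,-0.06],"delta_rot":[0,0,0],"fingers":40},
  {"translation":[0,0,-0.14],"delta_rot":[0,0,0],"fingers":40},
  {"translation":[0,0,-0.2],"delta_rot":[0,0,0],"fingers":40},
  {"translation":[0,0,-0.2],"delta_rot":[0,0,0],"fingers":60},
])

```text
time: 7.58
position: [709.6, -0.4, 132.5]
ee_rot: [-0.001, 0.69, 0.724, -0.001]
ft_force: [0.2, -0.8, -0.6]
gripper_width: 43.4
grip_force: 0.0
```

Emit:
carry_out([
  {"translation":[0,0,-0.2],"delta_rot":[0,0,0.0382],"fingers":87.8},
  {"translation":[0,-0.2,0],"delta_rot":[0,0,0],"fingers":87.8},
  {"translation":[0,-0.2,0],"delta_rot":[0,0,0],"fingers":87.8},
  {"translation":[0,-0.2,0],"delta_rot":[0,0,0],"fingers":87.8},
  {"translation":[0,-0.2,0],"delta_rot":[0,0,0],"fingers":87.8},
  {"translation":[0,-0.2,0],"delta_rot":[0,0,0],"fingers":87.8},
  {"translation":[0,-0.2,0],"delta_rot":[0,0,0],"fingers":87.8},
  {"translation":[0,0,0],"delta_rot":[0,0,0],"fingers":87.8},
])

```text
time: 8.25
position: [523.6, 13.6, 161.7]
ee_rot: [-0.003, 0.732, 0.681, -0.002]
ft_force: [-2.2, -0.1, -0.8]
gripper_width: 87.5
grip_force: 0.0
```

Run:
```python
from rig import r, imaging
import cv2,numpy as np
print(r.get_state()["position"])
c=imaging.camera("scene");t=imaging.camera("top");np.savez("scene2.npz",**c);np.savez("top2.npz",**t)
a=cv2.resize(c["image"][130:210,205:285,::-1],None,fx=5,fy=5,interpolation=cv2.INTER_CUBIC)
b=cv2.resize(t["image"][120:200,220:300,::-1],None,fx=5,fy=5,interpolation=cv2.INTER_CUBIC)
im=np.hstack([a,b])
for k in range(0,80,10):
    for o,u,v in((0,205,130),(400,220,120)):
        cv2.putText(im,str(u+k),(o+int((k+.5)*5)-8,8),0,.3,(0,0,255));cv2.putText(im,str(v+k),(o,int((k+.5)*5)+3),0,.3,(0,0,255))
cv2.imwrite("pics/g3.png",im)
```

```text
[523.58458317  13.57735819 161.70078856]
```

View pics/g3.png

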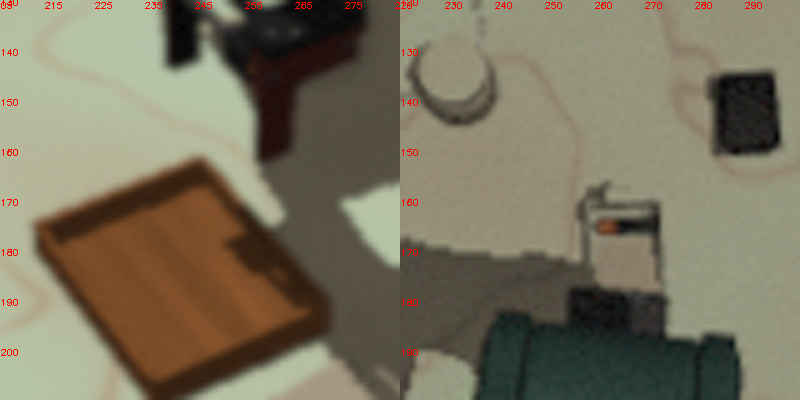

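The top panel shows the bin upright on the counter with the battery still in its trough at about (262,165). Its back wall corners are at about (256,159.5) and (271,160). I'll check that against the pose I predicted.

```bash
cat > ref.py <<'E'
from fit import *
import cv2
from scipy.optimize import minimize
def load(suf):
    G={}
    for n in("top","scene"):
        im=dict(np.load(n+suf+".npz"))["image"]
        L=cv2.GaussianBlur(cv2.cvtColor(im,cv2.COLOR_RGB2LAB).astype(np.float32),(0,0),.7)
        g=sum(cv2.Sobel(L[...,k],cv2.CV_32F,1,0)**2+cv2.Sobel(L[...,k],cv2.CV_32F,0,1)**2 for k in range(3))**.5
        G[n]=np.sqrt(g)
    return G
def score(G,edges,q):
    return [cv2.remap(G[n],*[proj(n,pose(np.linspace(a,b,50),q)).astype(np.float32)[:,i:i+1] for i in(0,1)],cv2.INTER_CUBIC).mean() for n,a,b in edges]
def refine(G,edges,q0,sd=(3,3,.03)):
    f=lambda q:-sum(score(G,edges,q)); q0=np.array(q0)
    R=sorted((minimize(f,q0+d,method="Nelder-Mead",options=dict(initial_simplex=q0+d+np.array([[0,0,0],[3,0,0],[0,3,0],[0,0,.03]]))) for d in np.random.default_rng(0).normal(0,sd,(15,3))),key=lambda s:s.fun)
    return R[0].x.round(3),round(R[0].fun,2),[x.x.round(2).tolist() for x in R[1:4]]
E
python3 - <<'E'
from ref import *
q=[669,-2,.048]
print(proj("top",pose([(43,30,42),(43,-30,42)],q)).round(1).tolist())
G=load("2")
S=[((43,30,0),(43,-30,0)),((43,-30,0),(43,-30,42)),((43,-30,42),(-12,-30,42)),((43,-30,0),(-43,-30,0)),((43,-15,72),(43,15,72)),((47.5,-15,72),(47.5,-15,40)),((47.5,15,72),(47.5,-15,72)),((47.5,-15,40),(47.5,15,40))]
T=[((43,30,42),(43,15,42)),((43,-30,42),(43,30,42)),((43,-30,42),(0,-30,42)),((40,27,42),(40,-27,42)),((40,-27,42),(10,-27,42))]
es=[("scene",*e) for e in S]; et=[("top",*e) for e in T]
for e in(es,et,es+et): print(refine(G,e,q))
p=proj("scene",pose([(43,-30,0)],q)); print(p)
E
```

```text
[[257.2, 159.9], [272.4, 159.2]]
(array([ 6.72034e+02, -3.12500e+00, -3.00000e-02]), np.float64(-87.81), [[672.02, -3.12, -0.03], [672.03, -3.14, -0.03], [672.16, -3.13, -0.03]])
(array([ 6.55646e+02, -2.55900e+00,  7.40000e-02]), np.float64(-70.24), [[672.33, 2.89, -0.11], [672.5, 3.13, -0.12], [672.45, 3.04, -0.11]])
(array([ 6.5514e+02, -3.1030e+00,  6.1000e-02]), np.float64(-156.4), [[671.59, -0.73, -0.02], [671.6, -0.71, -0.02], [671.52, -0.74, -0.02]])
[[277.52679616 232.98852766]]
```

Emit:
carry_out([
  {"translation":[0,0,0],"delta_rot":[0,0,0.0398],"fingers":87.8},
  {"translation":[0,0,0],"delta_rot":[0,0,0.0398],"fingers":87.8},
  {"translation":[0,0,0],"delta_rot":[0,0,0.0398],"fingers":87.8},
  {"translation":[0,0,0],"delta_rot":[0,0,0.0398],"fingers":87.8},
  {"translation":[0,0,0],"delta_rot":[0,0,0.0398],"fingers":87.8},
  {"translation":[0,0,0],"delta_rot":[0,0,0.0398],"fingers":87.8},
  {"translation":[0,0,0],"delta_rot":[0,0,0.0398],"fingers":87.8},
  {"translation":[0,0,0],"delta_rot":[0,0,0.0398],"fingers":87.8},
])

```text
time: 9.02
position: [533.3, 12.4, 162.5]
ee_rot: [0.0, 0.97, 0.243, 0.001]
ft_force: [0.5, -0.3, 0.9]
gripper_width: 87.7
grip_force: 0.0
```

Emit:
carry_out([
  {"translation":[0,0,0],"delta_rot":[0,0,0.0398],"fingers":87.8},
  {"translation":[0,0,0],"delta_rot":[0,0,0.0398],"fingers":87.8},
  {"translation":[0,0,0],"delta_rot":[0,0,0.0398],"fingers":87.8},
  {"translation":[0,0,0],"delta_rot":[0,0,0.0398],"fingers":87.8},
  {"translation":[0.2,0.07,0.2],"delta_rot":[0,0,0],"fingers":87.8},
  {"translation":[0.2,0.07,0.2],"delta_rot":[0,0,0],"fingers":87.8},
  {"translation":[0,0,0.1],"delta_rot":[0,0,0],"fingers":87.8},
  {"translation":[0,0,0],"delta_rot":[0,0,0],"fingers":87.8},
])

```text
time: 9.68
position: [589.0, -8.1, 86.4]
ee_rot: [-0.0, 1.0, -0.001, -0.002]
ft_force: [-1.0, 0.4, -0.7]
gripper_width: 88.0
grip_force: 0.0
```

Emit:
carry_out([
  {"translation":[0,0,0],"delta_rot":[0,0.0357,0],"fingers":87.8},
  {"translation":[0,0,0],"delta_rot":[0,0.0357,0],"fingers":87.8},
  {"translation":[0,0,0],"delta_rot":[0,0.0357,0],"fingers":87.8},
  {"translation":[0,0,0],"delta_rot":[0,0.0357,0],"fingers":87.8},
  {"translation":[0,0,0],"delta_rot":[0,0.0357,0],"fingers":87.8},
  {"translation":[0,0,0],"delta_rot":[0,0.0357,0],"fingers":87.8},
  {"translation":[0,0,0],"delta_rot":[0,0.0357,0],"fingers":87.8},
  {"translation":[0,0,0],"delta_rot":[0,0,0],"fingers":87.8},
])

```text
time: 10.35
position: [589.0, 7.1, 94.1]
ee_rot: [-0.031, 0.966, 0.009, 0.255]
ft_force: [-0.6, -0.3, -0.4]
gripper_width: 87.7
grip_force: 0.0
```

Run:
```python
from rig import r
s=r.get_state(); print(s["position"],s["ee_rot"].round(3),s["qpos"].round(3),s["ft_force"])
```

```text
[588.98272498   7.07703037  94.11320219] [-0.031  0.966  0.009  0.255] [-0.217  0.367  2.117  0.815  0.235  0.579] [-0.55992581 -0.25586055 -0.37164465]
```

Tilting towards the robot side runs into joint 5's limit. I'll pour with the bin facing away from the robot instead, turning it half round after the side grasp. First I'll undo the tilt.

Emit:
carry_out([
  {"translation":[0,0,0],"delta_rot":[-0.004,-0.033,0.001],"fingers":87.8},
  {"translation":[0,0,0],"delta_rot":[-0.004,-0.033,0.001],"fingers":87.8},
  {"translation":[0,0,0],"delta_rot":[-0.004,-0.033,0.001],"fingers":87.8},
  {"translation":[0,0,0],"delta_rot":[-0.004,-0.033,0.001],"fingers":87.8},
  {"translation":[0,0,0],"delta_rot":[-0.004,-0.033,0.001],"fingers":87.8},
  {"translation":[0,0,-0.15],"delta_rot":[0,0,0],"fingers":87.8},
  {"translation":[0,0,-0.15],"delta_rot":[0,0,0],"fingers":87.8},
  {"translation":[0,0,0],"delta_rot":[0,0,0],"fingers":87.8},
])

```text
time: 11.02
position: [589.7, 15.0, 142.4]
ee_rot: [-0.019, 0.997, 0.011, 0.074]
ft_force: [1.6, 0.3, 0.1]
gripper_width: 87.6
grip_force: 0.0
```

```bash
cat > go.py <<'E'
# tool-frame shift (fraction) and turn (fraction) from now to a target: x y z yaw
import sys,numpy as np
from rig import r
from scipy.spatial.transform import Rotation as R
def rel(p,Rt):
    s=r.get_state(); q=s["ee_rot"]; Rc=R.from_quat([*q[1:],q[0]])
    print("pos",s["position"].round(1),"rpy",Rc.as_euler("ZYX").round(3),"q",s["qpos"].round(2))
    print("shift",(Rc.inv().apply(np.array(p)-s["position"])/150).round(3),"turn",((Rc.inv()*Rt).as_rotvec()/np.pi).round(4))
if __name__=="__main__":
    x,y,z,w=map(float,sys.argv[1:5]); rel([x,y,z],R.from_euler("Z",w)*R.from_quat([1,0,0,0]))
E
python3 go.py 680 -2 120 0
```

```text
pos [589.7  15.  142.4] rpy [ 0.02  -0.149 -3.104] q [-0.13  0.36  1.75  0.08  0.89  1.37]
shift [0.571 0.134 0.232] turn [-0.0124 -0.0472  0.0072]
```

Emit:
carry_out([
  {"translation":[0,0,0],"delta_rot":[-0.0062,-0.0236,0.0036],"fingers":87.8},
  {"translation":[0,0,0],"delta_rot":[-0.0062,-0.0236,0.0036],"fingers":87.8},
  {"translation":[0.15,0.028,0],"delta_rot":[0,0,0],"fingers":87.8},
  {"translation":[0.15,0.028,0],"delta_rot":[0,0,0],"fingers":87.8},
  {"translation":[0.15,0.028,0],"delta_rot":[0,0,0],"fingers":87.8},
  {"translation":[0.15,0.028,0],"delta_rot":[0,0,0],"fingers":87.8},
  {"translation":[0,0,0.1],"delta_rot":[0,0,0],"fingers":87.8},
  {"translation":[0,0,0],"delta_rot":[0,0,0],"fingers":87.8},
])

```text
time: 11.68
position: [675.8, -1.3, 119.9]
ee_rot: [-0.001, 1.0, -0.0, -0.005]
ft_force: [-0.5, 0.4, -0.4]
gripper_width: 87.9
grip_force: 0.0
```

```bash
python3 go.py 680 -2 9 0
```

```text
pos [675.8  -1.3 119.9] rpy [-1.00e-03  9.00e-03 -3.14e+00] q [-0.1   0.57  1.43  0.    1.15  1.47]
shift [0.035 0.006 0.739] turn [-0.0005  0.003  -0.0003]
```

Emit:
carry_out([
  {"translation":[0.03,0.005,0.1],"delta_rot":[0,0.003,0],"fingers":87.8},
  {"translation":[0,0,0.15],"delta_rot":[0,0,0],"fingers":87.8},
  {"translation":[0,0,0.15],"delta_rot":[0,0,0],"fingers":87.8},
  {"translation":[0,0,0.13],"delta_rot":[0,0,0],"fingers":87.8},
  {"translation":[0,0,0.1],"delta_rot":[0,0,0],"fingers":87.8},
  {"translation":[0,0,0.07],"delta_rot":[0,0,0],"fingers":87.8},
  {"translation":[0,0,0.03],"delta_rot":[0,0,0],"fingers":87.8},
  {"translation":[0,0,0],"delta_rot":[0,0,0],"fingers":87.8},
])

```text
time: 12.35
position: [679.3, 0.1, 11.6]
ee_rot: [-0.002, 1.0, 0.001, 0.0]
ft_force: [-0.6, 0.4, -1.0]
gripper_width: 87.8
grip_force: 0.0
```

Emit:
carry_out([
  {"translation":[0,0,0],"delta_rot":[0,0,0],"fingers":80},
  {"translation":[0,0,0],"delta_rot":[0,0,0],"fingers":74},
  {"translation":[0,0,0],"delta_rot":[0,0,0],"fingers":70},
  {"translation":[0,0,0],"delta_rot":[0,0,0],"fingers":67},
  {"translation":[0,0,0],"delta_rot":[0,0,0],"fingers":64},
  {"translation":[0,0,0],"delta_rot":[0,0,0],"fingers":60},
  {"translation":[0,0,0],"delta_rot":[0,0,0],"fingers":56},
  {"translation":[0,0,0],"delta_rot":[0,0,0],"fingers":54},
], squeeze=25)

```text
time: 13.02
position: [680.6, -0.0, 12.8]
ee_rot: [-0.003, 1.0, 0.001, 0.001]
ft_force: [-0.0, -0.8, 3.4]
gripper_width: 60.2
grip_force: 24.7
```

```bash
python3 go.py 680 -2 9 0
python3 - <<'E'
from rig import imaging
import numpy as np
for n in("top","scene"): np.savez(n+"3.npz",**imaging.camera(n))
E
```

```text
pos [680.6  -0.   12.8] rpy [ 2.000e-03 -3.000e-03 -3.136e+00] q [-0.1   0.69  1.5   0.01  0.95  1.46]
shift [-0.004  0.013  0.025] turn [-0.0017 -0.0009  0.0007]
```

Emit:
carry_out([
  {"translation":[0,0,-0.03],"delta_rot":[0,0,0],"fingers":54},
  {"translation":[0,0,-0.08],"delta_rot":[0,0,0],"fingers":54},
  {"translation":[0,0,-0.13],"delta_rot":[0,0,0],"fingers":54},
  {"translation":[0,0,-0.15],"delta_rot":[0,0,0],"fingers":54},
  {"translation":[0,0,-0.15],"delta_rot":[0,0,0],"fingers":54},
  {"translation":[0,0,-0.12],"delta_rot":[0,0,0],"fingers":54},
  {"translation":[0,0,-0.06],"delta_rot":[0,0,-0.01],"fingers":54},
  {"translation":[0,0,0],"delta_rot":[0,0,-0.025],"fingers":54},
])

```text
time: 13.78
position: [681.9, -0.2, 124.0]
ee_rot: [-0.003, 0.998, 0.057, 0.004]
ft_force: [-0.0, -0.8, -1.5]
gripper_width: 60.2
grip_force: 24.7
```

Emit:
carry_out([
  {"translation":[0,0,0],"delta_rot":[0,0,-0.0385],"fingers":54},
  {"translation":[0,0,0],"delta_rot":[0,0,-0.0385],"fingers":54},
  {"translation":[0,0,0],"delta_rot":[0,0,-0.0385],"fingers":54},
  {"translation":[0,0,0],"delta_rot":[0,0,-0.0385],"fingers":54},
  {"translation":[0,0,0],"delta_rot":[0,0,-0.0385],"fingers":54},
  {"translation":[0,0,0],"delta_rot":[0,0,-0.0385],"fingers":54},
  {"translation":[0,0,0],"delta_rot":[0,0,-0.0385],"fingers":54},
  {"translation":[0,0,0],"delta_rot":[0,0,-0.0385],"fingers":54},
])

```text
time: 14.45
position: [679.7, 0.0, 120.8]
ee_rot: [-0.002, 0.856, 0.517, 0.002]
ft_force: [-0.9, 0.0, -2.1]
gripper_width: 60.5
grip_force: 24.7
```

Emit:
carry_out([
  {"translation":[0,0,0],"delta_rot":[0,0,-0.0385],"fingers":54},
  {"translation":[0,0,0],"delta_rot":[0,0,-0.0385],"fingers":54},
  {"translation":[0,0,0],"delta_rot":[0,0,-0.0385],"fingers":54},
  {"translation":[0,0,0],"delta_rot":[0,0,-0.0385],"fingers":54},
  {"translation":[0,0,0],"delta_rot":[0,0,-0.0385],"fingers":54},
  {"translation":[0,0,0],"delta_rot":[0,0,-0.0385],"fingers":54},
  {"translation":[0,0,0],"delta_rot":[0,0,-0.0385],"fingers":54},
  {"translation":[0,0,0],"delta_rot":[0,0,-0.0385],"fingers":54},
])

```text
time: 15.12
position: [679.7, -0.0, 120.8]
ee_rot: [-0.001, 0.518, 0.856, 0.003]
ft_force: [-0.1, 0.4, -2.8]
gripper_width: 60.4
grip_force: 24.7
```

Emit:
carry_out([
  {"translation":[0,0,0],"delta_rot":[0,0,-0.0385],"fingers":54},
  {"translation":[0,0,0],"delta_rot":[0,0,-0.0385],"fingers":54},
  {"translation":[0,0,0],"delta_rot":[0,0,-0.0385],"fingers":54},
  {"translation":[0,0,0],"delta_rot":[0,0,-0.0385],"fingers":54},
  {"translation":[0,0,0],"delta_rot":[0,0,-0.0385],"fingers":54},
  {"translation":[0,0,0],"delta_rot":[0,0,-0.0385],"fingers":54},
  {"translation":[0,0,0],"delta_rot":[0,0,-0.0385],"fingers":54},
  {"translation":[0,0,0],"delta_rot":[0,0,0],"fingers":54},
])

```text
time: 15.78
position: [679.7, -0.0, 120.7]
ee_rot: [0.001, 0.121, 0.993, 0.003]
ft_force: [-0.1, -0.5, -2.8]
gripper_width: 60.3
grip_force: 24.7
```

```bash
python3 go.py 425 -8 125 3.04
python3 - <<'E'
from ref import *
G=load("")
def rect(a,b,z): return [(a,b,z),(a,-b,z),(-a,-b,z),(-a,b,z)]
E=lambda n,P,ii=range(4):[(n,P[i],P[(i+1)%4]) for i in ii]
T=rect(80,65,28); To=rect(74,59,28); L=rect(48,35,64);B=rect(48,35,0);M=rect(48,35,32)
print("tray",refine(G,E("top",T)+E("scene",T),[504,-8,-.1])[0])
s=[("scene",B[1],B[2]),("scene",B[0],B[1]),("scene",L[1],L[2]),("scene",L[0],L[1]),("scene",L[2],L[3]),("scene",L[3],L[0]),("scene",L[1],B[1])]
t=E("top",L)+[("top",B[0],B[1]),("top",B[1],B[2])]
for nm,e in(("s",s),("t",t),("st",s+t)):
  print("pile",nm,refine(G,e,[553,258,.41],(4,4,.03)))
# manual picks
t=lambda px,py:(180+px/4.4-.5,165+py/4.4-.5)
print([ (round(float(a),1),round(float(b),1)) for a,b in [t(25,113),t(92,85),t(131,190),t(70,218)]])
for q in([553,260,.41],[553,252,.47],[556,256,.42]): print(q,proj("top",pose(L+B[:3],q)).round(1).tolist(),proj("scene",pose(L,q)).round(1).tolist())
E
```

```text
pos [679.7  -0.  120.7] rpy [2.898 0.    3.135] q [-0.11  0.56  1.43  0.01  1.14 -1.44]
shift [ 1.635 -0.46  -0.032] turn [ 0.002   0.0003 -0.0451]
tray [ 5.03225e+02 -7.32100e+00 -1.07000e-01]
pile s (array([562.715, 263.528,   0.575]), np.float64(-76.16), [[562.6, 263.44, 0.58], [552.35, 258.4, 0.4], [552.35, 258.31, 0.4]])
pile t (array([5.58390e+02, 2.64043e+02, 4.03000e-01]), np.float64(-65.74), [[558.38, 264.05, 0.4], [558.4, 264.0, 0.4], [558.39, 263.93, 0.4]])
pile st (array([5.59392e+02, 2.63901e+02, 4.17000e-01]), np.float64(-134.49), [[559.36, 263.88, 0.42], [559.33, 263.87, 0.42], [559.28, 263.91, 0.42]])
[(185.2, 190.2), (200.4, 183.8), (209.3, 207.7), (195.4, 214.0)]
[553, 260, 0.41] [[184.3, 191.4], [201.0, 184.3], [210.5, 207.1], [193.8, 214.3], [187.8, 192.3], [203.7, 185.6], [212.9, 207.3]] [[332.6, 147.1], [324.5, 159.4], [297.6, 149.6], [306.3, 137.9]]
[553, 252, 0.47] [[185.9, 192.2], [202.1, 184.2], [213.0, 206.3], [196.7, 214.5], [189.3, 193.1], [204.8, 185.4], [215.3, 206.6]] [[330.5, 147.3], [323.6, 160.1], [296.0, 151.3], [303.6, 139.0]]
[556, 256, 0.42] [[185.2, 190.8], [201.9, 183.5], [211.6, 206.2], [195.0, 213.5], [188.7, 191.7], [204.6, 184.8], [213.9, 206.5]] [[332.3, 147.9], [324.4, 160.4], [297.3, 150.7], [305.9, 138.8]]
```

Emit:
carry_out([
  {"translation":[0.05,-0.014,0],"delta_rot":[0,0,0],"fingers":54},
  {"translation":[0.1,-0.028,0],"delta_rot":[0,0,0],"fingers":54},
  {"translation":[0.15,-0.042,0],"delta_rot":[0,0,0],"fingers":54},
  {"translation":[0.19,-0.053,0],"delta_rot":[0,0,0],"fingers":54},
  {"translation":[0.2,-0.056,0],"delta_rot":[0,0,0],"fingers":54},
  {"translation":[0.2,-0.056,0],"delta_rot":[0,0,0],"fingers":54},
  {"translation":[0.2,-0.056,0],"delta_rot":[0,0,0],"fingers":54},
  {"translation":[0.2,-0.056,0],"delta_rot":[0,0,0],"fingers":54},
])

```text
time: 16.45
position: [476.9, -5.2, 120.0]
ee_rot: [0.001, 0.125, 0.992, 0.003]
ft_force: [0.5, 0.2, -2.2]
gripper_width: 60.3
grip_force: 24.7
```

Emit:
carry_out([
  {"translation":[0.17,-0.048,0],"delta_rot":[0,0,0],"fingers":54},
  {"translation":[0.13,-0.037,0],"delta_rot":[0,0,0],"fingers":54},
  {"translation":[0.08,-0.022,0],"delta_rot":[0,0,0],"fingers":54},
  {"translation":[0,0,0.05],"delta_rot":[0,0,-0.015],"fingers":54},
  {"translation":[0,0,0.1],"delta_rot":[0,0,-0.02],"fingers":54},
  {"translation":[0,0,0.1],"delta_rot":[0,0,-0.01],"fingers":54},
  {"translation":[0,0,0.05],"delta_rot":[0,0,0],"fingers":54},
  {"translation":[0,0,0],"delta_rot":[0,0,0],"fingers":54},
])

```text
time: 17.12
position: [419.3, -6.6, 73.8]
ee_rot: [-0.0, 0.054, 0.999, 0.003]
ft_force: [-0.0, -0.6, -2.3]
gripper_width: 60.7
grip_force: 24.7
```

```bash
python3 go.py 420 -8 72 3.04
python3 - <<'E'
import numpy as np,cv2
o=[]
for n,x0,y0,w,h in(("top",178,176,42,42),("scene",288,130,52,52)):
    s=400/w; im=np.load(n+".npz")["image"][y0:y0+h,x0:x0+w,::-1]; im=cv2.normalize(cv2.resize(im,(400,400),interpolation=cv2.INTER_CUBIC),None,0,255,cv2.NORM_MINMAX)
    for x in range(x0+(-x0)%5,x0+w,5): cv2.putText(im,str(x),(int((x-x0+.5)*s)-8,8),0,.3,(0,0,255))
    for y in range(y0+(-y0)%5,y0+h,5): cv2.putText(im,str(y),(0,int((y-y0+.5)*s)+3),0,.3,(0,0,255))
    o.append(im)
cv2.imwrite("pics/pile.png",np.hstack(o))
E
```

```text
pos [419.3  -6.6  73.8] rpy [ 3.033e+00 -1.000e-03  3.135e+00] q [-0.19  0.32  2.05  0.01  0.77 -1.65]
shift [-0.006 -0.009  0.012] turn [ 0.002  -0.0002 -0.0024]
```

View pics/pile.png

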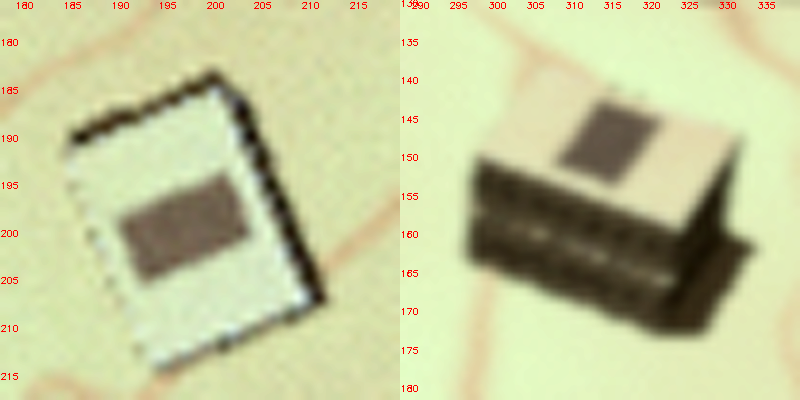

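The pile crops give lid corners at (184.6,191.2), (200.3,184.2), (209.5,207) and (193.8,214.3) in the top view, and (297.3,149.7), (324.3,159.4) and (331.8,147.3) in the scene view. Those match a pile pose of about (553, 260, 0.41) to within a pixel. Now tip the bin.

Emit:
carry_out([
  {"translation":[0,0,0],"delta_rot":[0,0.01,0],"fingers":54},
  {"translation":[0,0,0],"delta_rot":[0,0.018,0],"fingers":54},
  {"translation":[0,0,0],"delta_rot":[0,0.022,0],"fingers":54},
  {"translation":[0,0,0],"delta_rot":[0,0.022,0],"fingers":54},
  {"translation":[0,0,0],"delta_rot":[0,0.022,0],"fingers":54},
  {"translation":[0,0,0],"delta_rot":[0,0.022,0],"fingers":54},
  {"translation":[0,0,0],"delta_rot":[0,0.022,0],"fingers":54},
  {"translation":[0,0,0],"delta_rot":[0,0.022,0],"fingers":54},
])

```text
time: 17.78
position: [421.7, -6.9, 75.5]
ee_rot: [-0.248, 0.052, 0.967, 0.016]
ft_force: [0.5, 0.1, -2.1]
gripper_width: 60.4
grip_force: 24.7
```

Emit:
carry_out([
  {"translation":[0,0,0],"delta_rot":[0,0.022,0],"fingers":54},
  {"translation":[0,0,0],"delta_rot":[0,0.022,0],"fingers":54},
  {"translation":[0,0,0],"delta_rot":[0,0.022,0],"fingers":54},
  {"translation":[0,0,0],"delta_rot":[0,0.015,0],"fingers":54},
  {"translation":[0,0,0],"delta_rot":[0,0.009,0],"fingers":54},
  {"translation":[0,0,0],"delta_rot":[0,0,0],"fingers":54},
  {"translation":[0,0,0],"delta_rot":[0,0,0],"fingers":54},
  {"translation":[0,0,0],"delta_rot":[0,0,0],"fingers":54},
])

```text
time: 18.45
position: [420.5, -6.8, 75.0]
ee_rot: [-0.38, 0.048, 0.923, 0.023]
ft_force: [-0.6, 0.1, -1.6]
gripper_width: 59.8
grip_force: 24.7
```

Emit:
carry_out([
  {"translation":[0,0,0],"delta_rot":[0,0,0],"fingers":54},
  {"translation":[0,0,0],"delta_rot":[0,0,0],"fingers":54},
  {"translation":[0,0,0],"delta_rot":[0,0,0],"fingers":54},
  {"translation":[0,0,0],"delta_rot":[0,0,0],"fingers":54},
  {"translation":[0,0,0],"delta_rot":[0,0,0],"fingers":54},
  {"translation":[0,0,0],"delta_rot":[0,0,0],"fingers":54},
  {"translation":[0,0,0],"delta_rot":[0,0,0],"fingers":54},
  {"translation":[0,0,0],"delta_rot":[0,0,0],"fingers":54},
])

```text
time: 19.12
position: [420.1, -6.8, 74.7]
ee_rot: [-0.381, 0.048, 0.923, 0.023]
ft_force: [-0.3, -0.8, -1.8]
gripper_width: 60.3
grip_force: 24.7
```

Run:
```python
from rig import r, imaging
from fit import *
import cv2
s=r.get_state();print(s["position"].round(1),s["ee_rot"].round(3),s["ft_force"].round(1))
for n in("scene","top"):
    im=imaging.camera(n)["image"];np.savez(n+"4.npz",image=im)
    m=np.zeros(im.shape[:2],np.uint8);P=proj(n,pose([(74,59,6),(74,-59,6),(-74,-59,6),(-74,59,6)],[503.5,-8,-.1]));cv2.fillPoly(m,[P.round().astype(int)],1)
    d=np.abs(im.astype(int)-C[n]["image"]).sum(2)*m; n_,l,st,ce=cv2.connectedComponentsWithStats((d>70).astype(np.uint8))
    print(n,[(a[4].item(),c.round().tolist(),im[l==k].mean(0).round().tolist()) for k,(a,c) in enumerate(zip(st,ce)) if k and a[4]>8])
```

```text
[420.1  -6.8  74.7] [-0.381  0.048  0.923  0.023] [-0.3 -0.8 -1.8]
scene [(57, [237.0, 171.0], [114.0, 92.0, 70.0]), (562, [244.0, 190.0], [60.0, 37.0, 19.0])]
top [(902, [267.0, 210.0], [25.0, 34.0, 31.0])]
```

Run:
```python
import numpy as np,cv2
o=[cv2.resize(np.load(n+"4.npz")["image"][y:y+h,x:x+h,::-1],(400,400),interpolation=cv2.INTER_CUBIC) for n,x,y,h in(("scene",205,145,75),("top",235,175,65))]
cv2.imwrite("pics/pour.png",cv2.convertScaleAbs(np.hstack(o),alpha=1.8))
```

```text
(no output)
```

View pics/pour.png

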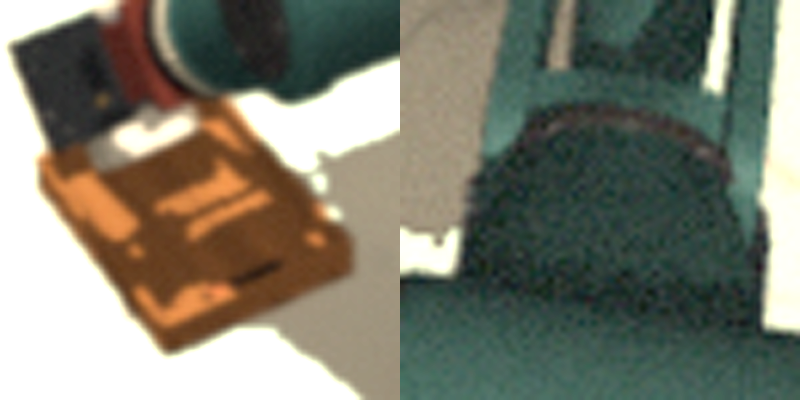

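The scene panel shows the battery lying in the tray along its far wall, at about (210–280, 268–295) in the crop. Levelling the bin, then lifting.

Emit:
carry_out([
  {"translation":[0,0,0],"delta_rot":[0,-0.02,0],"fingers":54},
  {"translation":[0,0,0],"delta_rot":[0,-0.034,0],"fingers":54},
  {"translation":[0,0,0],"delta_rot":[0,-0.035,0],"fingers":54},
  {"translation":[0,0,0],"delta_rot":[0,-0.035,0],"fingers":54},
  {"translation":[0,0,0],"delta_rot":[0,-0.035,0],"fingers":54},
  {"translation":[0,0,0],"delta_rot":[0,-0.035,0],"fingers":54},
  {"translation":[0,0,0],"delta_rot":[0,-0.034,0],"fingers":54},
  {"translation":[0,0,0],"delta_rot":[0,-0.022,0],"fingers":54},
])

```text
time: 19.88
position: [417.8, -6.3, 75.4]
ee_rot: [0.003, 0.053, 0.999, 0.003]
ft_force: [-0.8, 0.0, -3.0]
gripper_width: 60.3
grip_force: 24.7
```

Emit:
carry_out([
  {"translation":[0,0,-0.05],"delta_rot":[0,0,-0.033],"fingers":54},
  {"translation":[0,0,-0.1],"delta_rot":[0,0,-0.033],"fingers":54},
  {"translation":[0,0,-0.15],"delta_rot":[0,0,-0.033],"fingers":54},
  {"translation":[0,0,-0.1],"delta_rot":[0,0,-0.033],"fingers":54},
  {"translation":[0,0,-0.05],"delta_rot":[0,0,-0.033],"fingers":54},
  {"translation":[0,0,0],"delta_rot":[0,0,0],"fingers":54},
])

```text
time: 20.38
position: [420.6, -7.3, 143.9]
ee_rot: [0.003, -0.206, 0.978, 0.002]
ft_force: [0.3, -0.7, -2.6]
gripper_width: 60.3
grip_force: 24.7
```

```bash
python3 go.py 543.2 255.6 142 3.5516
python3 - <<'E'
from fit import *
t=lambda px,py:(178+px/9.524-.5,176+py/9.524-.5); s=lambda px,py:(288+(px-400)/7.692-.5,130+py/7.692-.5)
L=[(48,35,64),(48,-35,64),(-48,-35,64),(-48,35,64)]
a=[("top",X,t(*p)) for X,p in zip(L,[(68,150),(213,82),(308,302),(155,372)])]
b=[("scene",L[0],s(741,137)),("scene",L[1],s(683,230)),("scene",L[2],s(475,155)),("scene",(48,-35,0),s(662,333)),("scene",(-48,-35,0),s(466,262))]
for o in(a,b,a+b): q,e=fit(o,[553,260,.41]);print(q.round(3),np.abs(e).max().round(2))
E
```

```text
pos [420.6  -7.3 143.9] rpy [-2.726  0.006  3.139] q [-0.19  0.2   1.98  0.01  0.96 -2.18]
shift [-1.456  1.273  0.025] turn [0.0009 0.0021 0.0019]
[5.53007e+02 2.61382e+02 4.17000e-01] 0.78
[5.51783e+02 2.59626e+02 4.15000e-01] 0.57
[5.52275e+02 2.60238e+02 4.10000e-01] 1.03
```

Emit:
carry_out([
  {"translation":[-0.044,0.038,0],"delta_rot":[0,0,0],"fingers":54},
  {"translation":[-0.087,0.077,0],"delta_rot":[0,0,0],"fingers":54},
  {"translation":[-0.131,0.115,0],"delta_rot":[0,0,0],"fingers":54},
  {"translation":[-0.166,0.146,0],"delta_rot":[0,0,0],"fingers":54},
  {"translation":[-0.175,0.153,0],"delta_rot":[0,0,0],"fingers":54},
  {"translation":[-0.175,0.153,0],"delta_rot":[0,0,0],"fingers":54},
  {"translation":[-0.175,0.153,0],"delta_rot":[0,0,0],"fingers":54},
  {"translation":[-0.175,0.153,0],"delta_rot":[0,0,0],"fingers":54},
])

```text
time: 21.05
position: [514.9, 198.6, 142.1]
ee_rot: [0.0, -0.203, 0.979, 0.003]
ft_force: [1.4, -0.4, -1.9]
gripper_width: 60.2
grip_force: 24.7
```

Emit:
carry_out([
  {"translation":[-0.16,0.141,0],"delta_rot":[0,0,0],"fingers":54},
  {"translation":[-0.102,0.089,0],"delta_rot":[0,0,0],"fingers":54},
  {"translation":[-0.066,0.058,0],"delta_rot":[0,0,0],"fingers":54},
  {"translation":[0,0,0.05],"delta_rot":[0.001,0.002,0.001],"fingers":54},
  {"translation":[0,0,0.1],"delta_rot":[0,0,0],"fingers":54},
  {"translation":[0,0,0.1],"delta_rot":[0,0,0],"fingers":54},
  {"translation":[0,0,0.05],"delta_rot":[0,0,0],"fingers":54},
  {"translation":[0,0,0],"delta_rot":[0,0,0],"fingers":54},
])

```text
time: 21.72
position: [540.5, 254.0, 96.2]
ee_rot: [-0.004, -0.202, 0.979, -0.0]
ft_force: [-0.4, 0.5, -2.0]
gripper_width: 60.6
grip_force: 24.7
```

Emit:
carry_out([
  {"translation":[0,0,0],"delta_rot":[0,0,0],"fingers":54},
  {"translation":[0,0,0],"delta_rot":[0,0,0],"fingers":54},
])

```text
time: 21.88
position: [543.5, 255.3, 99.4]
ee_rot: [-0.001, -0.203, 0.979, 0.0]
ft_force: [0.2, -0.3, -2.0]
gripper_width: 60.2
grip_force: 24.7
```

```bash
python3 go.py 542.8 256 77 3.555
python3 - <<'E'
from rig import imaging
import numpy as np
for n in("top","scene"): np.savez(n+"5.npz",**imaging.camera(n))
E
python3 go.py 542.8 256 77 3.555
```

```text
pos [543.5 255.3  99.4] rpy [-2.734e+00 -2.000e-03  3.141e+00] q [ 0.32  0.49  1.64  0.    1.02 -1.66]
shift [0.002 0.006 0.149] turn [ 0.0003 -0.0005 -0.0017]
pos [543.9 255.7  99.9] rpy [-2.733 -0.     3.141] q [ 0.32  0.49  1.64  0.    1.02 -1.66]
shift [0.006 0.005 0.153] turn [ 0.0003 -0.0001 -0.0016]
```

Emit:
carry_out([
  {"translation":[0.004,0.004,0.03],"delta_rot":[0,0,-0.0015],"fingers":54},
  {"translation":[0,0,0.04],"delta_rot":[0,0,0],"fingers":54},
  {"translation":[0,0,0.03],"delta_rot":[0,0,0],"fingers":54},
  {"translation":[0,0,0.02],"delta_rot":[0,0,0],"fingers":54},
  {"translation":[0,0,0.01],"delta_rot":[0,0,0],"fingers":54},
  {"translation":[0,0,0],"delta_rot":[0,0,0],"fingers":54},
  {"translation":[0,0,0],"delta_rot":[0,0,0],"fingers":54},
])

```text
time: 22.57
position: [542.4, 256.1, 79.3]
ee_rot: [-0.001, -0.205, 0.979, 0.0]
ft_force: [-0.5, -0.2, -1.5]
gripper_width: 60.5
grip_force: 24.7
```

Emit:
carry_out([
  {"translation":[0,0,0.005],"delta_rot":[0,0,0],"fingers":54},
  {"translation":[0,0,0],"delta_rot":[0,0,0],"fingers":54},
  {"translation":[0,0,0],"delta_rot":[0,0,0],"fingers":54},
])

```text
time: 22.82
position: [542.6, 256.1, 78.9]
ee_rot: [-0.001, -0.205, 0.979, 0.0]
ft_force: [0.3, -0.3, -2.2]
gripper_width: 60.5
grip_force: 24.7
```

Emit:
carry_out([
  {"translation":[0,0,0.006],"delta_rot":[0,0,0],"fingers":54},
  {"translation":[0,0,0],"delta_rot":[0,0,0],"fingers":54},
  {"translation":[0,0,0],"delta_rot":[0,0,0],"fingers":54},
])

```text
time: 23.07
position: [542.4, 256.1, 77.9]
ee_rot: [-0.001, -0.205, 0.979, 0.0]
ft_force: [-0.0, 0.5, -2.0]
gripper_width: 60.7
grip_force: 24.7
```

Emit:
carry_out([
  {"translation":[0,0,0.004],"delta_rot":[0,0,0],"fingers":54},
  {"translation":[0,0,0],"delta_rot":[0,0,0],"fingers":54},
  {"translation":[0,0,0],"delta_rot":[0,0,0],"fingers":54},
])

```text
time: 23.32
position: [542.5, 256.1, 77.3]
ee_rot: [-0.001, -0.205, 0.979, 0.0]
ft_force: [0.0, 0.2, -2.5]
gripper_width: 60.3
grip_force: 24.7
```

Emit:
carry_out([
  {"translation":[0,0,0.004],"delta_rot":[0,0,0],"fingers":54},
  {"translation":[0,0,0],"delta_rot":[0,0,0],"fingers":54},
  {"translation":[0,0,0],"delta_rot":[0,0,0],"fingers":54},
])

```text
time: 23.57
position: [542.6, 256.1, 76.9]
ee_rot: [-0.001, -0.205, 0.979, 0.0]
ft_force: [-0.6, 0.0, 0.6]
gripper_width: 60.4
grip_force: 24.7
```

Emit:
carry_out([
  {"translation":[0,0,0.003],"delta_rot":[0,0,0],"fingers":54},
  {"translation":[0,0,0],"delta_rot":[0,0,0],"fingers":54},
  {"translation":[0,0,0],"delta_rot":[0,0,0],"fingers":54},
])

```text
time: 23.82
position: [542.6, 256.1, 76.9]
ee_rot: [-0.001, -0.205, 0.979, 0.0]
ft_force: [-1.4, -0.4, 5.2]
gripper_width: 60.2
grip_force: 24.7
```

Contact at a TCP height of 76.9, as expected. Releasing and withdrawing.

Emit:
carry_out([
  {"translation":[0,0,0],"delta_rot":[0,0,0],"fingers":61.5},
  {"translation":[0,0,0],"delta_rot":[0,0,0],"fingers":64},
  {"translation":[0,0,0],"delta_rot":[0,0,0],"fingers":70},
  {"translation":[0,0,0],"delta_rot":[0,0,0],"fingers":78},
  {"translation":[0,0,0],"delta_rot":[0,0,0],"fingers":84},
  {"translation":[0,0,-0.03],"delta_rot":[0,0,0],"fingers":86},
  {"translation":[0,0,-0.08],"delta_rot":[0,0,0],"fingers":86},
  {"translation":[0,0,-0.15],"delta_rot":[0,0,0],"fingers":86},
])

```text
time: 24.48
position: [540.8, 255.4, 114.2]
ee_rot: [-0.003, -0.205, 0.979, 0.0]
ft_force: [0.1, 0.6, -0.7]
gripper_width: 85.8
grip_force: 0.0
```

Emit:
carry_out([
  {"translation":[0,0,-0.2],"delta_rot":[0,0,0],"fingers":86},
  {"translation":[0,0,-0.2],"delta_rot":[0,0,0],"fingers":86},
  {"translation":[0,0,-0.2],"delta_rot":[0,0,0],"fingers":86},
  {"translation":[0,-0.2,0],"delta_rot":[0,0,0],"fingers":86},
  {"translation":[0,-0.25,0],"delta_rot":[0,0,0],"fingers":86},
  {"translation":[0,-0.25,0],"delta_rot":[0,0,0],"fingers":86},
  {"translation":[0,-0.25,0],"delta_rot":[0,0,0],"fingers":86},
  {"translation":[0,-0.25,0],"delta_rot":[0,0,0],"fingers":86},
])

```text
time: 25.15
position: [615.7, 89.8, 206.5]
ee_rot: [-0.0, -0.206, 0.979, 0.0]
ft_force: [1.2, 0.5, 0.1]
gripper_width: 86.1
grip_force: 0.0
```

Emit:
carry_out([
  {"translation":[0,-0.25,0],"delta_rot":[0,0,0],"fingers":86},
  {"translation":[0,-0.25,0],"delta_rot":[0,0,0],"fingers":86},
  {"translation":[0,-0.25,0],"delta_rot":[0,0,0],"fingers":86},
  {"translation":[0,-0.2,0],"delta_rot":[0,0,0],"fingers":86},
  {"translation":[0,0,0],"delta_rot":[0,0,0],"fingers":86},
])

```text
time: 25.57
position: [675.0, -45.3, 206.0]
ee_rot: [0.0, -0.203, 0.979, -0.001]
ft_force: [-0.2, 0.2, -0.3]
gripper_width: 86.4
grip_force: 0.0
```

```bash
python3 go.py 542 256 77 3.555
python3 - <<'E'
from rig import imaging
from ref import *
for n in("top","scene"): np.savez(n+"6.npz",**imaging.camera(n))
G=load("6");Z=64
q=[552.4,260.2,.413+np.pi]
def B(x,y,z): return (x,y,z+Z)
# bin outline: sides, step, back, tab
H=[((-43,30,30),(-12,30,30)),((-12,30,42),(43,30,42)),((-43,-30,30),(-12,-30,30)),((-12,-30,42),(43,-30,42)),((43,30,42),(43,-30,42)),((40,27,42),(40,-27,42)),((-43,27,27),(-43,-27,27)),((47.5,-15,72),(47.5,15,72)),((35.5,-15,72),(35.5,15,72)),((35.5,15,72),(47.5,15,72)),((35.5,-15,72),(47.5,-15,72))]
H=[(B(*a),B(*b)) for a,b in H]
S=H+[(B(-43,30,0),B(43,30,0)),(B(-43,30,0),B(-43,-30,0)),(B(-43,30,0),B(-43,30,27)),(B(-43,-30,0),B(-43,-30,27))]
es=[("scene",*e) for e in S];et=[("top",*e) for e in H]
for e in(es,et,es+et): print("bin",refine(G,e,q,(4,4,.03)))
def rect(a,b,z): return [(a,b,z),(a,-b,z),(-a,-b,z),(-a,b,z)]
L=rect(48,35,64);Bo=rect(48,35,0)
s=[("scene",Bo[1],Bo[2]),("scene",Bo[0],Bo[1]),("scene",L[1],L[2]),("scene",L[0],L[1])]+[("top",L[i],L[(i+1)%4]) for i in range(4)]
g0=load("")
for g in(g0,G): print("pile",refine(g,s,[552.4,260.2,.413],(2,2,.02)))
# changes since start, outside the arm
for n in("scene","top"):
    d=np.abs(cv2.GaussianBlur(np.load(n+"6.npz")["image"],(0,0),1).astype(int)-cv2.GaussianBlur(C[n]["image"],(0,0),1)).sum(2)
    k,l,st,ce=cv2.connectedComponentsWithStats((d>60).astype(np.uint8)); print(n,[(st[i][:5].tolist()) for i in range(1,k) if st[i][4]>10])
E
```

```text
pos [675.  -45.3 206. ] rpy [-2.732 -0.    -3.139] q [-0.17  0.48  1.35 -0.    1.31 -2.15]
shift [0.014 2.198 0.854] turn [-0.0009 -0.     -0.0012]
bin (array([555.942, 258.005,   3.603]), np.float64(-165.64), [[555.82, 257.95, 3.6], [555.87, 257.89, 3.6], [556.0, 257.91, 3.6]])
bin (array([562.979, 265.116,   3.613]), np.float64(-131.89), [[563.0, 265.21, 3.61], [552.28, 260.76, 3.61], [552.3, 260.68, 3.61]])
bin (array([562.714, 263.276,   3.733]), np.float64(-292.7), [[562.77, 263.37, 3.73], [552.63, 260.04, 3.6], [552.75, 260.03, 3.6]])
pile (array([5.59465e+02, 2.64481e+02, 4.10000e-01]), np.float64(-90.27), [[559.42, 264.39, 0.41], [551.35, 261.06, 0.4], [551.46, 261.07, 0.4]])
pile (array([5.56101e+02, 2.53672e+02, 4.39000e-01]), np.float64(-88.12), [[556.07, 253.81, 0.43], [556.13, 253.91, 0.44], [551.72, 263.46, 0.37]])
scene [[0, 0, 16, 13, 134], [135, 0, 61, 41, 1489], [200, 0, 4, 7, 20], [43, 0, 302, 255, 24436], [121, 23, 11, 12, 54], [131, 36, 10, 11, 52], [122, 38, 10, 17, 72], [154, 46, 5, 6, 18], [120, 49, 24, 28, 232], [0, 101, 36, 54, 1260], [158, 122, 9, 4, 32], [315, 144, 7, 5, 21], [224, 170, 23, 11, 165], [171, 224, 34, 36, 726], [199, 253, 13, 9, 70]]
top [[143, 118, 369, 266, 42343], [320, 173, 21, 28, 411], [263, 195, 8, 4, 26], [488, 296, 24, 8, 141], [496, 370, 16, 14, 111]]
```

Run:
```python
from ref import *
def scan(G,e,x0,y0,yaws,rng=5):
    out=[]
    for w in yaws:
        b=max((sum(score(G,e,[x0+dx,y0+dy,w])),dx,dy) for dx in np.arange(-rng,rng+.1,1) for dy in np.arange(-rng,rng+.1,1)); out.append((round(float(w%np.pi),2),round(float(b[0]/len(e)),2),b[1],b[2]))
    return out
Z=64;B=lambda *a:(a[0],a[1],a[2]+Z)
long=[(B(-12,30,42),B(43,30,42)),(B(-12,-30,42),B(43,-30,42)),(B(-43,30,30),B(-12,30,30)),(B(-43,-30,30),B(-12,-30,30)),(B(43,30,42),B(43,-30,42)),(B(-43,27,27),B(-43,-27,27))]
botm=[(B(-43,30,0),B(43,30,0)),(B(-43,30,0),B(-43,-30,0))]
r=[(48,35,64),(48,-35,64),(-48,-35,64),(-48,35,64)];lid=[(r[i],r[(i+1)%4]) for i in range(4)];low=[(tuple(np.array(a)*[1,1,0]),tuple(np.array(b)*[1,1,0])) for a,b in lid[:2]]
ys=np.arange(.33,.52,.03)
G6=load("6");G0=load("")
for n in("top","scene"):
    print(n,"bin",scan(G6,[(n,*e) for e in long+(botm if n=="scene" else [])],552.4,260.2,ys+np.pi))
    for nm,g in(("lid0",G0),("lid6",G6)): print(n,nm,scan(g,[(n,*e) for e in lid+(low if n=="scene" else [])],552.4,260.2,ys))
```

```text
top bin [(0.33, 10.55, np.float64(0.0), np.float64(2.0)), (0.36, 10.95, np.float64(0.0), np.float64(2.0)), (0.39, 11.27, np.float64(0.0), np.float64(2.0)), (0.42, 11.53, np.float64(0.0), np.float64(1.0)), (0.45, 11.65, np.float64(0.0), np.float64(1.0)), (0.48, 11.66, np.float64(0.0), np.float64(0.0)), (0.51, 11.57, np.float64(0.0), np.float64(0.0))]
top lid0 [(0.33, 9.67, np.float64(2.0), np.float64(-5.0)), (0.36, 9.9, np.float64(5.0), np.float64(-5.0)), (0.39, 10.11, np.float64(5.0), np.float64(-5.0)), (0.42, 10.26, np.float64(5.0), np.float64(-5.0)), (0.45, 10.28, np.float64(5.0), np.float64(-5.0)), (0.48, 10.18, np.float64(5.0), np.float64(-5.0)), (0.51, 10.05, np.float64(5.0), np.float64(-5.0))]
top lid6 [(0.33, 11.6, np.float64(2.0), np.float64(-5.0)), (0.36, 11.61, np.float64(3.0), np.float64(-5.0)), (0.39, 11.61, np.float64(3.0), np.float64(-5.0)), (0.42, 11.54, np.float64(3.0), np.float64(-5.0)), (0.45, 11.43, np.float64(4.0), np.float64(-5.0)), (0.48, 11.27, np.float64(4.0), np.float64(-5.0)), (0.51, 11.1, np.float64(4.0), np.float64(-5.0))]
scene bin [(0.33, 11.32, np.float
[... 340 characters left out ...]
3, 10.41, np.float64(1.0), np.float64(-1.0)), (0.36, 10.47, np.float64(0.0), np.float64(-1.0)), (0.39, 10.51, np.float64(0.0), np.float64(-2.0)), (0.42, 10.52, np.float64(0.0), np.float64(-2.0)), (0.45, 10.49, np.float64(0.0), np.float64(-2.0)), (0.48, 10.41, np.float64(0.0), np.float64(-3.0)), (0.51, 10.29, np.float64(0.0), np.float64(-3.0))]
scene lid6 [(0.33, 9.72, np.float64(5.0), np.float64(5.0)), (0.36, 9.74, np.float64(3.0), np.float64(-2.0)), (0.39, 9.84, np.float64(4.0), np.float64(-2.0)), (0.42, 9.94, np.float64(5.0), np.float64(-2.0)), (0.45, 10.03, np.float64(5.0), np.float64(-2.0)), (0.48, 10.1, np.float64(5.0), np.float64(-1.0)), (0.51, 10.17, np.float64(5.0), np.float64(0.0))]
```

```bash
python3 -c "
from rig import r; print(r.hand_in())"
```

```text
the job is handed in; nothing more can be done
None
```

I handed the job in at about 26 s: the battery lies in the tray, and the bin stands upright on the carton pile, centred to within about 3 mm and square to within about 0.04 rad by camera fits that did not pin the pose down firmly; I spotted no sign of other items moving, though the arm hid part of the final images.

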